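Feed a spent battery pack through the drop-box flap

TASK

Post the spent battery pack (red band) into the grey drop box: with the fingers, slide it sideways across the shelf until it lies flush along the yellow guide rail, then push it endways through the orange flap until it drops inside, and withdraw so that the flap falls shut. Only push the pack: never pick it up or lift it off the shelf, and leave the other things on the desk alone.

Things in the scene. Friction and masses are not known exactly. Their poses are not given: they have to be found in the camera images.
- dropbox: Fixed grey drop box, turned up to 0.3 rad. Origin on the desk straight below the shelf's inner edge, mid-mouth; x points into the box, y to the left as one looks in, z up (its frame is used below, mm). Flat aluminium shelf 80 above the desk, x -150 to 0, y -115 to 37, no lip at front or right. Front wall x -8 to 0, top at z 133, closed except for the mouth. The clear roof's top is also at z 133.
- mouth (a point): Middle of the mouth's lower edge, on the shelf's inner edge (80 above the desk). Mouth: y -29 to 29, z 80 to 125 mm. The shelf ends here in a sheer drop into the bin: a pack tips in by itself once its middle is 10 mm or so past this edge, so its tail need not be pushed beyond the front wall.
- rail (a point): Foot of the yellow guide rail's inner face, mid-length, at y = 29 mm of the drop box. The rail is 8 mm thick, rises 14 mm above the shelf, runs from x = -150 to -8 mm along the shelf's left side and lines up with the mouth's left side.
- bin (a point): Centre of the bin's rubber floor, 76 mm below the shelf. The bin is inside the box: 130 mm long (x), 144 mm wide, clear plastic roof and back.
- flap (a joint): Angle of the orange gravity flap, rad: 0 shut, about 1.1 when it rests on a pack, 1.45 at its stop. A plate 62 mm wide, 41 high, 2.5 thick, 50 g, just behind the mouth, hinged along its top edge 123.5 mm above the desk. It opens only inwards, gives way to a push of under 1 N, and falls shut by its own weight in about a second.
- flap_edge (a point): Middle of the flap's free lower edge, 2 to 3 mm above the shelf when shut.
- pack: The spent battery pack: black block with a red band, 70 mm long (its x), 45 wide (its y), 25 high, 120 to 210 g, flat on the shelf. Origin at the centre of its underside. It starts lengthways to the mouth within about 0.3 rad, clear of the front wall and 20 to 70 mm right of the rail; flush along the rail its middle is at y = 6.5 mm of the drop box.
- good_pack: A charged pack of the same size with a green band, lying on the desk; to be left alone. Origin at the centre of its underside.
- jar: Amber screw jar, 56 mm across, 85 mm high, on the desk; to be left alone. Origin at the centre of its underside.
- cup: Blue cup, 68 mm across, 80 mm high, on the desk; to be left alone. Origin at the centre of its underside.
- screwdriver: Screwdriver with a red handle lying on the desk, its handle towards its -x, right of the drop box; to be left alone. Origin under its middle.
Not all that is in view belongs to the job. Leave any blue, brown or pink look-alike of the pack alone.

How it is judged:
On the way, in this order (a step that is already met when the one before it is completed fails the run):
1. the pack lies flush along the guide rail, still on the shelf (y of pack in the frame of dropbox above 0.001 m and angle between the x axis of pack and the x axis of dropbox, either way round below 0.1 rad and x of pack in the frame of dropbox below -0.03 m and z of pack in the frame of dropbox above 0.075 m), for 0.1 s.
2. the pack holds the flap open in the mouth (value of joint flap above 0.5 rad and x of pack in the frame of dropbox above -0.03 m), for 0.05 s.
At the end, for the whole second after the job is handed in: The spent pack lies at rest (under 20 mm/s) inside the bin, wholly below the shelf (its origin under 70 mm above the desk), and the flap is shut (under 0.06 rad) (x of pack in the frame of dropbox between 0 and 0.132 m and y of pack in the frame of dropbox between -0.112 and 0.034 m and z of pack in the frame of dropbox below 0.07 m and linear speed of pack below 0.02 m/s and value of joint flap below 0.06 rad and velocity of joint flap below 0.1 rad/s); the robot touches nothing.
It fails at once if the spent pack is lifted more than 12 mm off the shelf (z of pack in the frame of dropbox above 0.092 m).
It fails at once if another thing is moved more than 15 mm or tipped (distance of any of good_pack, jar, cup, screwdriver from where it was at the start of the episode above 0.015 m or angle between any of good_pack, jar, cup's own z axis and vertical above 0.3 rad).
It also fails if it takes over 45 s, if anything falls off the work surface, if the arm or the gripper's body presses on something with over 40 N, if the wrist force passes 120 N, or if a joint passes its speed limit or range.

ROBOT

A 6-joint arm with a two-finger parallel gripper is mounted at the origin on the work surface. World frame = base frame: x ahead of the robot, y to its left, z up, the work surface at z = 0. Lengths are in m, angles in rad, forces in N, time in s.
With the tool pointing down it reaches from about 0.35 to 0.975 m from the base axis. Payload 4.9 kg.
Tool frame: the origin (TCP) lies at the very end of the fingers, on their centre line; the grasp point (between the pads) lies 19 mm behind it; z points along the fingers, y is the line along which they close (so a half turn about z gives the same grasp; the last joint's range is limited). The gripper opens to 85 mm and grips with 20 to 120 N. Pads are 22 mm wide; open, the fingers measure 114 mm over their backs; the gripper's body (76 mm by 85 mm) begins 54 mm behind the grasp point. The pads swing forward as they close: fully open they stand 13 mm farther back than shut.
Start: joints at [-1.465, 0.053, 1.613, -0, 1.476, -0.119], TCP at [0.139, -0.609, 0.231] pointing down, gripper open.
Joint ranges: [-3.01, 3.01], [-1.01, 2.22], [0.06, 2.58], [-1.02, 4.17], [0.09, 2.62], [-3.14, 3.14]. Speed limits (rad/s): [2.57, 2.57, 3.14, 3.14, 3.14, 3.14].

INTERFACE

Orientations are given as a rotation vector (axis times angle).
In Python, from station import ctrl, imaging gives the robot as it stands.
- The arm moves only by the tool play_rows, never from a script. Its argument "series" is a list of rows, each a list of 3 entries, a list of its own where there are three numbers: the opening, from 0 (shut) to 1 (fully open), then the shift along the tool's x, y, z each as a share of 0.05 m, from -1 to 1, then the turn, a rotation vector about the tool's x, y, z each as a share of 8 degrees, from -1 to 1. In form: [[grip, [dx, dy, dz], [ax, ay, az]], ...]. A call has 1 to 8 rows; each row shifts and turns the commanded pose from where the row before left it, along the tool's axes as they then stand; what a row does not reach is not made up. A row lasts 1/8 s, in which the tool goes at most 62.5 mm and 10.7 degrees, less where a joint would pass 70% of its speed; a pose out of reach is approached as far as the arm can. A call with a number of a shift or a turn outside -1 to 1 is refused whole. A call with a gripper value outside its range is refused whole. The fingers move at their own pace and stop on an object; "force" is the grip in N (left out, the last holds). Time passes only in rows, so rows that do not move let the fingers close. It gives the time, the measured TCP pose, the force, the opening and the grip force at its end, in the units of the state.
- ctrl.get_obs(): the state, without advancing time (a new reading comes with each control period).
- imaging.get_image(name): name is "scene" or "side" or "wrist"; returns a dict with "color" (384x512x3 uint8, blue, green, red), "fx", "fy", "cx", "cy" (pixels), "extrinsics" (4x4, takes a point from world to camera coordinates); the wrist camera has in their place "hand_eye" (4x4, takes a point from camera to tool coordinates, whose origin is the TCP and whose axes are the flange's). Camera axes: x right, y down, z forward; pixel columns grow to the right and rows downward; lengths in m; the calibration is good to about 2 mm. The wrist camera is an equidistant fisheye: a pixel r from the principal point sees the ray r / f radians off the axis. A picture is of the moment at which its call begins: read the wrist's pose just before it. There is no depth.
- ctrl.finish_job(): hands the job in; it is judged then, once.
The state is a dict: "t": time; "q": joint angles; "dq": joint speeds; "effort": joint torques, N m; "tool_pos": TCP position; "tool_rot": TCP orientation; "contact_force": force on the tool from outside, world axes, zero at the start; "wrist_torque": the same for the moment, N m; "opening": finger opening in m; "grip_force": force on a finger pad.
Only numpy, scipy, OpenCV 4.12 (cv2) and the standard library are available. Lean on these libraries where they do the work, as an engineer would, in place of code of your own. Each camera call takes 0.05 s, during which the arm holds its last target. There are 200 camera calls.

## Working session

There is one attempt and no reset: what is moved stays moved. The work goes in short steps, Python scripts to look and compute and a tool call to move; the robot and the scene stay as the last step left them, time stands still between calls to the robot, and variables do not carry over. Pictures are saved under pics/ and viewed, at most 10 in all, crops included, and the job is handed in when it is done.

Besides the shell and the picture viewer there is one more tool, called as name(argument=value, ...), one argument or row to a line, values as JSON. play_rows: Moves the arm, as the interface text tells. Shift numbers are shares of 0.05 m and turn numbers shares of 8 degrees, none past 1 either way. Its arguments: {"type":"object","properties":{"series":{"type":"array"},"force":{"type":"number"}},"required":["series"]}

```bash
mkdir -p pics; python3 - <<'E'
from station import ctrl, imaging
import cv2,json,numpy as np
o=ctrl.get_obs();print(o['t'],o['tool_pos'],o['tool_rot'],o['opening'])
for n in ["scene","side"]:
    d=imaging.get_image(n);cv2.imwrite(f"pics/{n}0.png",d['color'])
    np.savez(f"{n}.npz",K=np.array([[d['fx'],0,d['cx']],[0,d['fy'],d['cy']],[0,0,1]]),E=d['extrinsics'])
    print(n,d['fx'],d['cx'],d['cy'],np.round(d['extrinsics'],3).tolist())
E
```

```text
0.0 [ 0.139244   -0.60865617  0.23004456] [-3.11969475e+00 -3.52080142e-01 -2.94769637e-05] 0.0853127108990135
scene 458.5632998847074 259.50223532596635 188.80706424464313 [[0.353, 0.935, -0.02, -0.137], [0.619, -0.25, -0.745, -0.266], [-0.702, 0.25, -0.667, 1.597], [0.0, 0.0, 0.0, 1.0]]
side 426.7049034266455 256.6369037682302 186.9894817759806 [[-0.983, -0.182, 0.007, 0.526], [-0.135, 0.702, -0.7, 0.163], [0.123, -0.689, -0.714, 0.941], [0.0, 0.0, 0.0, 1.0]]
```

View pics/scene0.png

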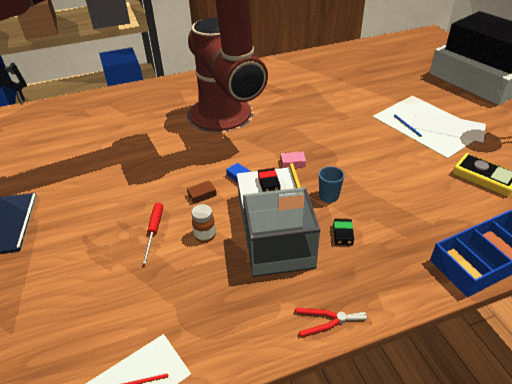

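View pics/side0.png

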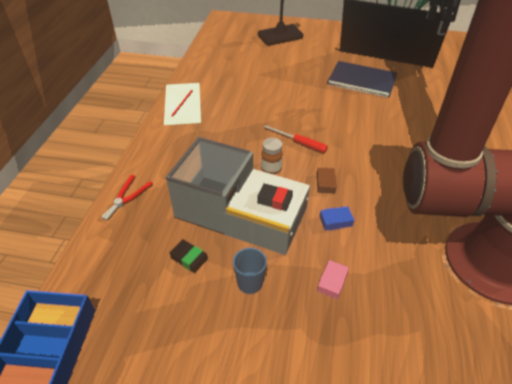

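The scene view shows the box at about (280,230), with the shelf and red-banded pack at (268,180) and the rail at (296,178). In the side view, the shelf is at (268,208) and the pack at (275,196). I'll enlarge both.

```bash
python3 - <<'E'
import cv2,numpy as np
a=cv2.imread('pics/scene0.png')[155:275,225:345];b=cv2.imread('pics/side0.png')[135:255,165:325]
r=lambda i,s:cv2.resize(i,None,fx=s,fy=s,interpolation=cv2.INTER_CUBIC)
cv2.imwrite('pics/a.png',r(a[:60],6)); 
cv2.imwrite('pics/b.png',r(b,5))
E
```

```text
(no output)
```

View pics/b.png

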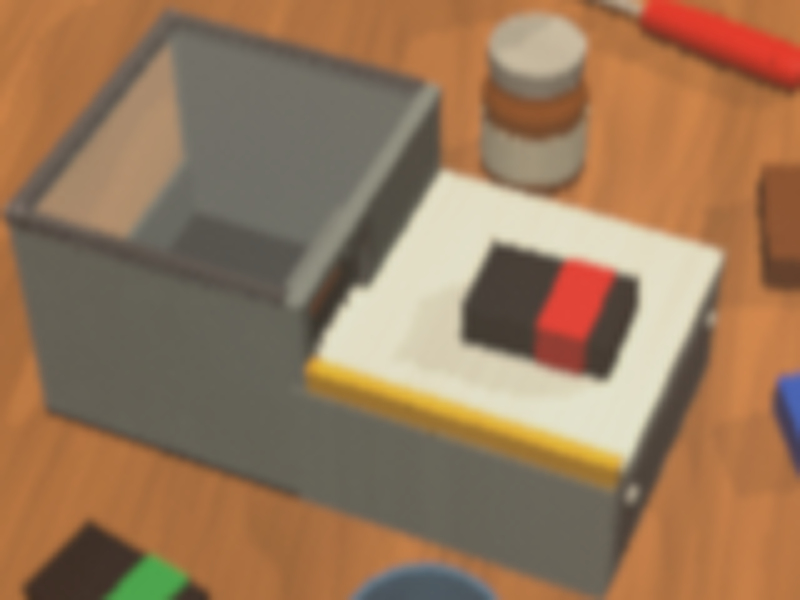

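View pics/a.png

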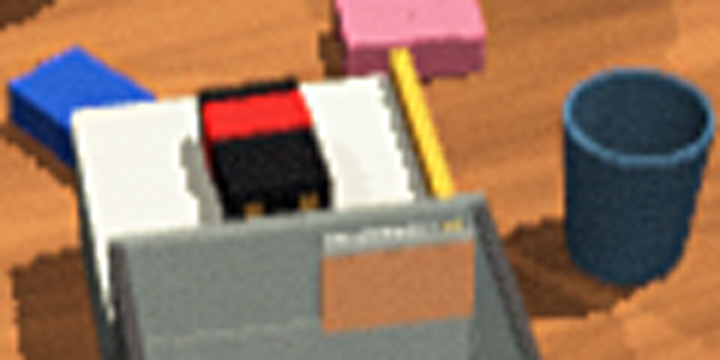

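```bash
cat > fit.py <<'E'
import numpy as np
from scipy.optimize import least_squares
def cam(n):
    z=np.load(n+'.npz');return z['K'],z['E']
def proj(n,P):
    K,E=cam(n);c=P@E[:3,:3].T+E[:3,3];u=c@K.T;return u[:,:2]/u[:,2:]
def T(p,P):
    c,s=np.cos(p[2]),np.sin(p[2]);return np.asarray(P)@np.array([[c,-s,0],[s,c,0],[0,0,1]]).T+np.array([p[0],p[1],0])
def fit(obs,p0):
    def f(p):
        return np.concatenate([(proj(n,T(p,np.array(P)/1000.))-np.array(U)).ravel() for n,(P,U) in obs.items()])
    r=least_squares(f,p0,loss='soft_l1');print(np.round(r.x,4),np.round(r.fun.reshape(-1,2),1).tolist());return r.x
E
python3 - <<'E'
from fit import *
s=lambda L:[(165+u/5-.4,135+v/5-.4) for u,v in L]
a=lambda L:[(225+u/6-.4,155+v/6-.4) for u,v in L]
b=fit({'side':([(-150,-115,80),(-8,-115,80),(-150,37,80),(-150,29,94),(-150,37,0)],s([(722,250),(440,172),(618,487),(622,460),(603,597)])),
 'scene':([(-150,-115,80),(-150,33,94)],a([(75,112),(400,50)]))},[.4,-.1,0])
h,w=35,22.5
p=fit({'side':([(h,-w,105),(-h,-w,105),(h,w,80),(-h,w,80)],s([(497,240),(638,277),(463,343),(607,380)])),
 'scene':([(-h,-w,105),(-h,w,105),(h,w,80),(h,-w,80)],a([(202,92),(297,80),(328,205),(225,218)]))},[.35,-.1,0])
c,sn=np.cos(b[2]),np.sin(b[2]);d=p[:2]-b[:2]
print('pack in box',c*d[0]+sn*d[1],-sn*d[0]+c*d[1],p[2]-b[2])
E
```

```text
[ 0.5968  0.0052 -0.2009] [[0.0, 0.0], [-0.2, -0.4], [-0.6, 0.5], [0.2, -1.1], [0.2, 0.9], [-0.3, -0.1], [-0.0, -0.2]]
[ 0.4974 -0.0142 -0.1838] [[-0.2, -1.0], [1.3, -0.2], [-0.7, -0.3], [0.5, 0.9], [-0.8, -1.2], [0.3, -1.4], [0.6, 2.4], [0.4, 2.6]]
pack in box -0.0934672504873115 -0.03884973464194913 0.01713110811146995
```

play_rows(
  series=[
    [0.47, [0.76, -0.74, 0], [0, 0, 0]],
    [0.47, [0.76, -0.74, 0], [0, 0, 0]],
    [0.47, [0.76, -0.74, 0], [0, 0, 0]],
    [0.47, [0.76, -0.74, 0], [0, 0, 0]],
    [0.47, [0.76, -0.74, 0], [0, 0, 0]],
    [0.47, [0.76, -0.74, 0], [0, 0, 0]],
    [0.47, [0.76, -0.74, 0], [0, 0, 0]],
    [0.47, [0.76, -0.74, 0], [0, 0, 0]],
  ],
)

```text
t: 1.1
tool_pos: [0.3701, -0.2512, 0.2309]
tool_rot: [-3.122, -0.352, -0.0]
contact_force: [0.1, -0.1, 1.0]
opening: 0.0401
grip_force: 0.0
```

play_rows(
  series=[
    [0.47, [0.76, -0.74, 0], [0, 0, 0]],
    [0.47, [0.76, -0.74, 0], [0, 0, 0]],
    [0.47, [0.76, -0.74, 0], [0, 0, 0]],
    [0.47, [0.76, -0.74, 0], [0, 0, 0]],
    [0.47, [0, 0, 0], [0, 0, -1]],
    [0.47, [0, 0, 0], [0, 0, -1]],
    [0.47, [0, 0, 0], [0, 0, -1]],
    [0.47, [0, 0, 0], [0, 0, -1]],
  ],
)

```text
t: 2.1
tool_pos: [0.4846, -0.0746, 0.2307]
tool_rot: [-2.9, -1.206, 0.001]
contact_force: [0.1, 0.3, -1.3]
opening: 0.04
grip_force: 0.0
```

play_rows(
  series=[
    [0.47, [0, 0, 0], [0, 0, -1]],
    [0.47, [0, 0, 0], [0, 0, -1]],
    [0.47, [0, 0, 0], [0, 0, -1]],
    [0.47, [0, 0, 0], [0, 0, -1]],
    [0.47, [0, 0, 0], [0, 0, -0.2]],
    [0.47, [0, 0, 0], [0, 0, 0]],
  ],
)

```text
t: 2.85
tool_pos: [0.4847, -0.0747, 0.231]
tool_rot: [-2.434, -1.985, 0.0]
contact_force: [0.1, 0.4, 0.5]
opening: 0.0403
grip_force: 0.0
```

play_rows(
  series=[
    [0.47, [0, 0, 0.7], [0, 0, 0]],
    [0.47, [0, 0, 0.7], [0, 0, 0]],
    [0.47, [0, 0, 0.7], [0, 0, 0]],
    [0.47, [0, 0, 0.4], [0, 0, 0]],
    [0.47, [0, 0, 0.2], [0, 0, 0]],
    [0.47, [0, 0, 0.18], [0, 0, 0]],
    [0.47, [0, 0, 0], [0, 0, 0]],
  ],
)

```text
t: 3.72
tool_pos: [0.4849, -0.0748, 0.0873]
tool_rot: [-2.433, -1.987, 0.0]
contact_force: [-0.8, 0.7, 1.4]
opening: 0.04
grip_force: 0.0
```

```bash
cat > look.py <<'E'
import sys,cv2
from station import ctrl,imaging
r=lambda i,s:cv2.resize(i,None,fx=s,fy=s,interpolation=cv2.INTER_CUBIC)
cv2.imwrite(f'pics/{sys.argv[1]}.png',cv2.hconcat([r(imaging.get_image('side')['color'][135:255,215:335],3.3),r(imaging.get_image('scene')['color'][130:250,225:345],3.3)]))
o=ctrl.get_obs();print(o['t'],o['tool_pos'],o['contact_force'])
E
python3 look.py c1
```

```text
3.825 [ 0.48545753 -0.07496342  0.08811247] [-0.11646348  0.14056318 -0.46706751]
```

View pics/c1.png

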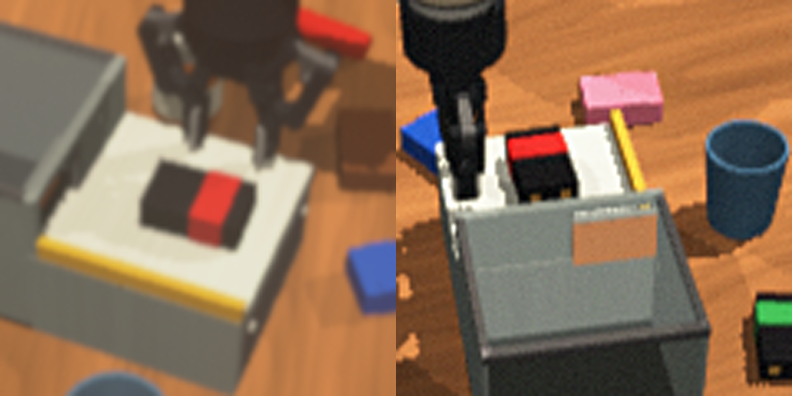

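The picture shows both fingers standing right of the pack, at (195,140) and (263,155) in the left half, clear of it and level with its two ends. I'll push sideways.

play_rows(
  series=[
    [0.47, [0.2, 0, 0.06], [0, 0, 0]],
    [0.47, [0.15, 0, 0], [0, 0, 0]],
    [0.47, [0.15, 0, 0], [0, 0, 0]],
    [0.47, [0.15, 0, 0], [0, 0, 0]],
    [0.47, [0.15, 0, 0], [0, 0, 0]],
    [0.47, [0.15, 0, 0], [0, 0, 0]],
    [0.47, [0.15, 0, 0], [0, 0, 0]],
    [0.47, [0.15, 0, 0], [0, 0, 0]],
  ],
)

```text
t: 4.82
tool_pos: [0.4975, -0.0131, 0.0844]
tool_rot: [2.433, 1.987, 0.0]
contact_force: [0.0, -1.5, 0.5]
opening: 0.0402
grip_force: 0.6
```

play_rows(
  series=[
    [0.47, [0.08, 0, 0], [0, 0, 0]],
    [0.47, [0.06, 0, 0], [0, 0, 0]],
    [0.47, [0.04, 0, 0], [0, 0, 0]],
  ],
)

```text
t: 5.2
tool_pos: [0.4992, -0.0047, 0.0843]
tool_rot: [2.433, 1.987, -0.0]
contact_force: [-0.9, -1.9, 0.5]
opening: 0.0402
grip_force: 0.7
```

play_rows(
  series=[
    [0.47, [0.03, 0, 0], [0, 0, 0]],
    [0.47, [0.03, 0, 0], [0, 0, 0]],
    [0.47, [0, 0, 0], [0, 0, 0]],
  ],
)

```text
t: 5.58
tool_pos: [0.4993, -0.0033, 0.0843]
tool_rot: [2.432, 1.986, -0.005]
contact_force: [-1.9, -7.4, 2.4]
opening: 0.0398
grip_force: 3.7
```

play_rows(
  series=[
    [0.47, [0.03, 0, 0], [0, 0, 0]],
    [0.47, [0, 0, 0], [0, 0, 0]],
  ],
)

```text
t: 5.82
tool_pos: [0.4993, -0.0033, 0.0844]
tool_rot: [2.431, 1.984, -0.009]
contact_force: [-4.5, -12.1, 4.3]
opening: 0.0402
grip_force: 6.4
```

```bash
python3 look.py c2
```

```text
5.925 [ 0.49930392 -0.00322163  0.08437006] [ -4.14038175 -12.06547923   2.54745639]
```

View pics/c2.png

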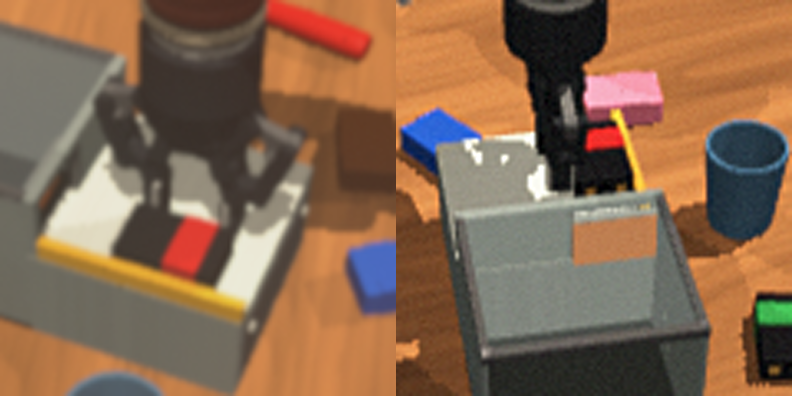

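The pack now lies along the rail, with its edge on the yellow strip at (170,270) and about 12 N of contact. I'll back off, close the fingers and go round behind the tail.

play_rows(
  series=[
    [0.47, [-0.2, 0, 0], [0, 0, 0]],
    [0.47, [-0.2, 0, -0.1], [0, 0, 0]],
    [0.47, [0, -0.4, 0], [0, 0, 0]],
    [0.1, [0, -0.45, 0], [0, 0, 0]],
    [0, [0, -0.45, 0], [0, 0, 0]],
    [0, [0, 0, 0], [0, 0, 0]],
    [0, [0, 0, 0], [0, 0, 0]],
    [0, [0, 0, 0], [0, 0, 0]],
  ],
)

```text
t: 6.92
tool_pos: [0.4332, -0.0071, 0.0897]
tool_rot: [2.433, 1.987, 0.001]
contact_force: [-0.6, -0.6, 0.3]
opening: -0.0002
grip_force: 0.0
```

play_rows(
  series=[
    [0, [0.4, 0, 0.05], [0, 0, 0]],
    [0, [0.4, 0, 0], [0, 0, 0]],
    [0, [0.22, 0, 0], [0, 0, 0]],
    [0, [0, 0.15, 0], [0, 0, 0]],
    [0, [0, 0.15, 0], [0, 0, 0]],
    [0, [0, 0.15, 0], [0, 0, 0]],
    [0, [0, 0.15, 0], [0, 0, 0]],
    [0, [0, 0.15, 0], [0, 0, 0]],
  ],
)

```text
t: 7.92
tool_pos: [0.4796, 0.0351, 0.0868]
tool_rot: [-2.433, -1.987, 0.001]
contact_force: [-2.5, -0.7, 1.1]
opening: 0.0
grip_force: 0.9
```

```bash
python3 look.py c3
```

```text
8.025 [0.48023133 0.03521647 0.08696362] [0.05806022 0.11767101 0.12683088]
```

View pics/c3.png

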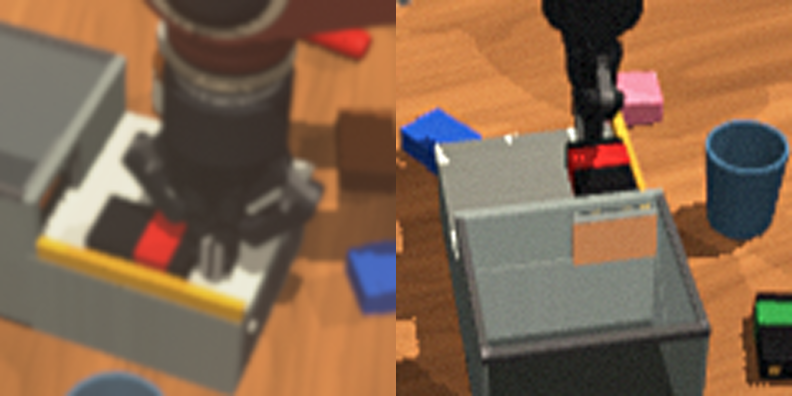

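```bash
python3 - <<'E'
from fit import *
t=np.array([.4802,.0352,.0870]);d=np.array([np.cos(-.202),np.sin(-.202),0])
for off in (-.06,-.05,-.04,.04,.05,.06):
  for h in (.03,.045,.06,.075):
    u=(proj('side',(t+off*d+[0,0,h])[None])[0]-[215,135])*3.3; print(off,h,np.round(u))
E
```

```text
-0.06 0.03 [305. 263.]
-0.06 0.045 [307. 247.]
-0.06 0.06 [310. 231.]
-0.06 0.075 [312. 214.]
-0.05 0.03 [290. 258.]
-0.05 0.045 [292. 242.]
-0.05 0.06 [294. 226.]
-0.05 0.075 [296. 209.]
-0.04 0.03 [274. 254.]
-0.04 0.045 [276. 238.]
-0.04 0.06 [278. 221.]
-0.04 0.075 [280. 205.]
0.04 0.03 [156. 218.]
0.04 0.045 [156. 202.]
0.04 0.06 [156. 185.]
0.04 0.075 [157. 169.]
0.05 0.03 [141. 213.]
0.05 0.045 [141. 197.]
0.05 0.06 [142. 181.]
0.05 0.075 [142. 164.]
0.06 0.03 [127. 209.]
0.06 0.045 [127. 193.]
0.06 0.06 [127. 177.]
0.06 0.075 [127. 160.]
```

The finger is square behind the tail at (210,260) and the pack is still along the rail. The gripper's knuckles could graze the front wall top in this orientation. I'll back off and turn the tool by 90°, so that the knuckles lie across the shelf.

play_rows(
  series=[
    [0, [0, -0.4, 0], [0, 0, 0]],
    [0, [0, 0, 0], [0, 0, 1]],
    [0, [0, 0, 0], [0, 0, 1]],
    [0, [0, 0, 0], [0, 0, 1]],
    [0, [0, 0, 0], [0, 0, 1]],
    [0, [0, 0, 0], [0, 0, 1]],
    [0, [0, 0, 0], [0, 0, 1]],
    [0, [0, 0, 0], [0, 0, 1]],
  ],
)

```text
t: 9.02
tool_pos: [0.4599, 0.0396, 0.0868]
tool_rot: [3.083, 0.605, 0.001]
contact_force: [-0.4, -0.0, 0.6]
opening: 0.0004
grip_force: 0.0
```

play_rows(
  series=[
    [0, [0, 0, 0], [0, 0, 1]],
    [0, [0, 0, 0], [0, 0, 1]],
    [0, [0, 0, 0], [0, 0, 1]],
    [0, [0, 0, 0], [0, 0, 1]],
    [0, [0, 0, 0], [0, 0, 0.25]],
    [0, [0, 0, 0], [0, 0, 0]],
  ],
)

```text
t: 9.78
tool_pos: [0.4597, 0.0396, 0.0868]
tool_rot: [-3.126, 0.313, -0.0]
contact_force: [-0.1, -0.1, 0.1]
opening: 0.0004
grip_force: 0.0
```

```bash
cat > bx.py <<'E'
from station import ctrl
import numpy as np
from scipy.spatial.transform import Rotation as R
o=ctrl.get_obs();d=(np.array(o['tool_pos'])-[.5968,.0052,0])@R.from_rotvec([0,0,-.2009]).as_matrix()
print('t',o['t'],'tcp in box mm',np.round(d*1000,1),'x axis yaw rel',np.round(R.from_rotvec(o['tool_rot']).as_matrix()[:,0],3),np.round(o['contact_force'],1))
E
python3 bx.py
```

```text
t 9.775 tcp in box mm [-141.2    6.3   86.8] x axis yaw rel [ 0.98  -0.198  0.   ] [-0.1 -0.1  0.1]
```

play_rows(
  series=[
    [0, [0.2, 0, 0], [0, 0, 0]],
    [0, [0.2, 0, 0], [0, 0, 0]],
    [0, [0.15, 0, 0], [0, 0, 0]],
    [0, [0.15, 0, 0], [0, 0, 0]],
    [0, [0.15, 0, 0], [0, 0, 0]],
    [0, [0.15, 0, 0], [0, 0, 0]],
    [0, [0.15, 0, 0], [0, 0, 0]],
    [0, [0.15, 0, 0], [0, 0, 0]],
  ],
)

```text
t: 10.78
tool_pos: [0.5237, 0.0264, 0.0867]
tool_rot: [3.126, -0.315, -0.0]
contact_force: [-1.7, -1.2, 1.2]
opening: 0.0001
grip_force: 0.9
```

```bash
python3 bx.py;python3 look.py c4
```

```text
t 10.775 tcp in box mm [-75.8   6.2  86.7] x axis yaw rel [ 0.98 -0.2  -0.  ] [-1.7 -1.2  1.2]
10.875 [0.52450915 0.02647153 0.08697473] [-0.33621631 -0.49421699 -0.53367409]
```

View pics/c4.png

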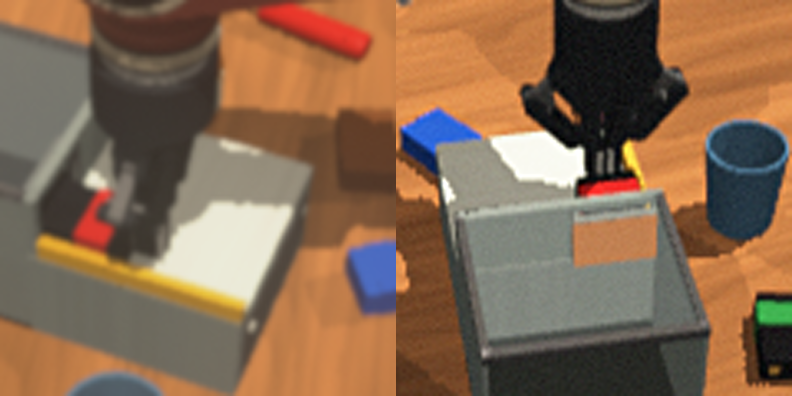

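The pack is straight and entering the mouth, and the flap is still shut at (614,238). I'll push on.

play_rows(
  series=[
    [0, [0.12, 0, 0], [0, 0, 0]],
    [0, [0.12, 0, 0], [0, 0, 0]],
    [0, [0.12, 0, 0], [0, 0, 0]],
    [0, [0.12, 0, 0], [0, 0, 0]],
    [0, [0.12, 0, 0], [0, 0, 0]],
    [0, [0.12, 0, 0], [0, 0, 0]],
  ],
)

```text
t: 11.62
tool_pos: [0.5591, 0.0193, 0.0869]
tool_rot: [3.126, -0.315, 0.0]
contact_force: [-1.4, -0.7, 1.0]
opening: -0.0002
grip_force: 1.0
```

play_rows(
  series=[
    [0, [0.1, 0, 0], [0, 0, 0]],
    [0, [0.1, 0, 0], [0, 0, 0]],
    [0, [0, 0, 0], [0, 0, 0]],
    [0, [0, 0, 0], [0, 0, 0]],
  ],
)

```text
t: 12.12
tool_pos: [0.5685, 0.0174, 0.0867]
tool_rot: [-3.126, 0.315, -0.0]
contact_force: [-0.3, -0.8, 0.0]
opening: 0.0001
grip_force: 0.0
```

```bash
python3 bx.py;python3 look.py c5
```

```text
t 12.125 tcp in box mm [-30.2   6.3  86.7] x axis yaw rel [ 0.98 -0.2   0.  ] [-0.3 -0.8  0. ]
12.225 [0.56834069 0.01739596 0.0867375 ] [-0.11597617  1.08452219 -0.467162  ]
```

View pics/c5.png

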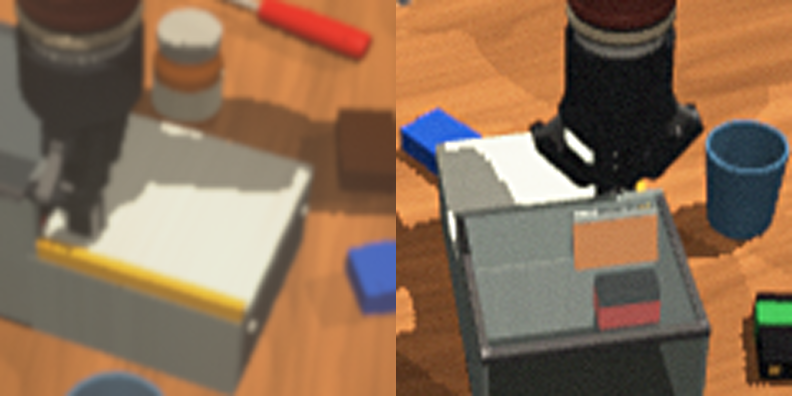

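The pack has dropped into the bin at (627,298) and the flap looks shut at (615,240). I'll withdraw backwards and up.

play_rows(
  series=[
    [0, [-0.5, 0, 0], [0, 0, 0]],
    [0, [-0.5, 0, 0], [0, 0, 0]],
    [0, [-0.5, 0, -0.3], [0, 0, 0]],
    [0, [0, 0, -0.8], [0, 0, 0]],
    [0, [0, 0, -0.8], [0, 0, 0]],
    [0, [0, 0, -0.5], [0, 0, 0]],
    [0, [0, 0, 0], [0, 0, 0]],
    [0, [0, 0, 0], [0, 0, 0]],
  ],
)

```text
t: 13.22
tool_pos: [0.4942, 0.0324, 0.2053]
tool_rot: [3.126, -0.315, -0.003]
contact_force: [0.2, 0.5, -1.0]
opening: 0.0003
grip_force: 0.0
```

```bash
python3 bx.py;python3 look.py c6
```

```text
t 13.225 tcp in box mm [-105.9    6.2  205.3] x axis yaw rel [ 0.98  -0.2   -0.002] [ 0.2  0.5 -1. ]
13.325 [0.49391315 0.03244476 0.20465363] [ 0.52452271 -0.156209   -0.52260018]
```

View pics/c6.png

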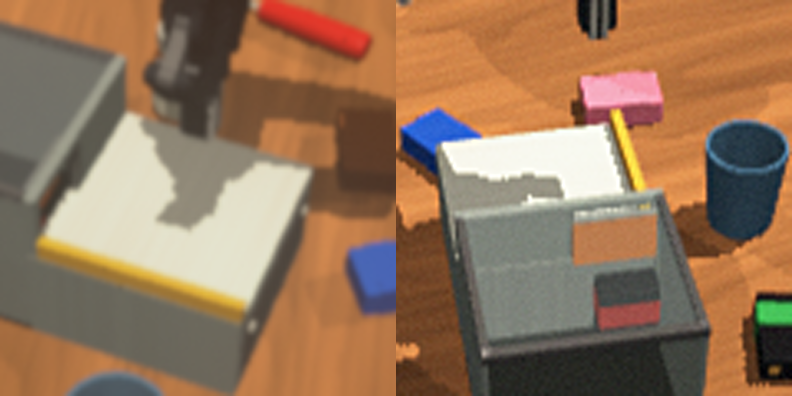

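The pack is at rest in the bin at (627,298), the flap is shut at (615,240), the shelf is empty and the arm is clear. I'm handing the job in.

```bash
python3 -c "
from station import ctrl
print(ctrl.finish_job())"
```

```text
the job is handed in; nothing more can be done
None
```

The spent pack was slid flush along the rail, then pushed through the flap into the bin; the last picture showed it at rest, the flap shut and the arm clear, so I handed the job in at about 13 s (no verdict was returned).

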